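# Set the strip length gauge to its red stop

### The arm

A 6-joint arm with a two-finger parallel gripper is mounted at the origin on a cart in front of the work surface, level with it; the furniture and walls round the work are solid. World frame = base frame: x ahead of the robot, y to its left, z up, the work surface at z = 0. Lengths are in mm, angles in rad, forces in N, time in s.
With the tool pointing down it reaches from about 350 to 875 mm from the base axis. Payload 4.2 kg.
Tool frame: the origin (TCP) lies at the very end of the fingers, on their centre line; the grasp point (between the pads) lies 19 mm behind it; z points along the fingers, y is the line along which they close (so a half turn about z gives the same grasp; the last joint's range is limited). The gripper opens to 87 mm and grips with 3 to 60 N. Pads are 19 mm wide; open, the fingers measure 117 mm over their backs; the gripper's body (75 mm by 190 mm) begins 51 mm behind the grasp point.
Start: joints at [-0.874, 0.385, 0.008, 0, -1.194, -0.259], TCP at [264.979, -566.026, 222.55] pointing down, gripper open.
Joint ranges: [-3.14, 3.14], [-1.21, 2.06], [-1.07, 1.41], [-3.16, 2.05], [-2.99, -0.16], [-3.1, 3.1]. Speed limits (rad/s): [2.79, 2.79, 3.14, 3.14, 3.14, 3.14].

### API

Orientations are given as a unit quaternion [w, x, y, z].
In Python, from rig import env, get_image gives the robot as it stands.
- The arm moves only by the tool arm_command, never from a script. Its argument "deltas" is a list of rows, each a list of 5 numbers: the shift along the tool's x, y, z normalised to -1 to 1, where 1 is 100 cm, then the turn about the tool's z normalised to -1 to 1, where 1 is 360 degrees, then the opening, from 0 (shut) to 1 (fully open). A call has 1 to 10 rows; each row shifts and turns the commanded pose from where the row before left it, along the tool's axes as they then stand; what a row does not reach is not made up. A row lasts 1/12 s, in which the tool goes at most 41.7 mm and 7.16 degrees, less where a joint would pass 70% of its speed; a pose out of reach is approached as far as the arm can. A call with a number of a shift or a turn outside -1 to 1 is refused whole. A call with a gripper value outside its range is refused whole. The fingers move at their own pace and stop on an object; "newtons" is the grip in N (left out, the last holds). Time passes only in rows, so rows that do not move let the fingers close. It gives the time, the measured TCP pose, the force, the opening and the grip force at its end, in the units of the state.
- env.get_state(): the state, without advancing time (a new reading comes with each control period).
- get_image(name): name is "scene" or "top" or "wrist"; returns a dict with "color" (420x560x3 uint8, blue, green, red), "range_z" (420x560 float32, mm along the optical axis (not along the pixel's ray), 0 where there is no reading), "camera_matrix" (3x3 intrinsics, pixels), "view" (4x4, takes a point from world to camera coordinates). Camera axes: x right, y up, looking along -z (the intrinsics and any distortion apply to the point x, -y, -z); pixel columns grow to the right and rows downward; lengths in mm; the calibration is good to about 2 mm. A picture is of the moment at which its call begins.
- env.sign_off(): hands the job in; it is judged then, once.
The state is a dict: "time_s": time; "joint_positions": joint angles; "qd": joint speeds; "effort": joint torques, N m; "eef_pos": TCP position; "tool_rot": TCP orientation; "contact_force": force on the tool from outside, world axes, zero at the start; "wrist_torque": the same for the moment, N m; "gripper_width": opening from 0.0 (shut) to 1.0 (fully open); "grasp_force": force on a finger pad.
Only numpy, scipy, OpenCV 4.12 (cv2) and the standard library are available. Lean on these libraries where they do the work, as an engineer would, in place of code of your own. Each camera call takes 0.05 s, during which the arm holds its last target. There are 200 camera calls.

### The job

Set the strip length gauge to its red stop: press the yellow brake pad in the middle of the slider well down with closed fingertips, keep it pressed while you push the slider along the rail until it rests against the red stop, then let the pad come up so that the brake holds it there. Never force the slider along with its brake on, and leave the batteries, copper block, pale block and syringe where they are, neither lifted nor shoved.

Things in the scene. Friction and masses are not known exactly. Their poses are not given: they have to be found in the camera images.
- gauge: (all sizes in mm) strip length gauge fixed on the bench: aluminium base plate 86 wide, 380 long, 12 thick, with a steel rail 30 wide and 14 high along its middle (rail top 26 above the bench). Origin at the centre of its underside, at bench height; its y axis runs along the rail, z up.
- slider_mid (a point): (sizes in mm) middle of the slider on the rail, at the height of the brake pad's top when not pressed (46 above the bench); it travels with the slider but does not sink with the pad; axes as the gauge's. The slider is 100 long along the rail and 90 wide; at each end it has a black shoulder 22 long whose top is 52 above the bench. Between the shoulders lies the yellow ribbed brake pad (52 along the rail, 66 across, in a gap 56 long, open at the sides).
- slider (a joint): travel of the slider along the gauge's +y (m), 0 at the middle of the rail. It weighs about 0.8 kg; with the brake off it runs with about 1 N of friction, with the brake on about 20 N hold it.
- brake_pad (a joint): how far the yellow pad is pushed down (m): 0 at rest (brake fully on), 0.006 fully down. It needs about 8 N to go down: the force rises over the first 3 mm while the brake lets go, then stays between 8 and 9 N. The brake is off once the pad is 0.003 or more down; it grips again by itself as the pad comes up.
- stop_red: (sizes in mm) red stop block clamped over the rail near one end (either end): 24 along the rail, 60 wide, top 48 above the bench, with a red thumb screw to 62. Origin under its centre, 12 above the bench. The slider's end meets its face when the slider's middle is 62 along the rail from this origin. It is fixed and stops the slider.
- stop_grey: the like block in grey, with a grey thumb screw, clamped at the other end; same size and origin. Not the goal.
- cell_3: bystander: single blue battery cell lying down, 67 long, 19 thick (mm). Loose; origin at the centre of its underside.
- pack_green: bystander: flat pack of green battery cells, 75 x 66 x 19 (mm). Loose; origin at the centre of its underside.
- cell_1: bystander: single teal battery cell lying down, 67 long, 19 thick (mm). Loose; origin at the centre of its underside.
- copper_block: bystander: copper-brown block with grey metal parts standing on it, 40 x 52 x 72 high, behind the gauge (mm). Loose; origin at the centre of its underside.
- weld_block: bystander: pale stone-like slab on a light grey block, 52 x 110 x 57 high (mm). Loose; origin at the centre of its underside.
- flux_syringe: bystander: syringe with amber paste lying down, 55 x 118 x 27 (mm). Loose; origin at the centre of its underside.

How it is judged:
By the outcome, as a careful person would: the job done as asked, in the order asked, and still so for the second after the job is handed in, with the robot touching nothing.
It also fails if it takes over 38 s, if anything falls off the work surface, if the arm or the gripper's body presses on something with over 40 N, if the wrist force passes 120 N, or if a joint passes its speed limit or range.

## Working session

There is one attempt and no reset: what is moved stays moved. The work goes in short steps, Python scripts to look and compute and a tool call to move; the robot and the scene stay as the last step left them, time stands still between calls to the robot, and variables do not carry over. Pictures are saved under pics/ and viewed, at most 10 in all, crops included, and the job is handed in when it is done.

Besides the shell and the picture viewer there is one more tool, called after ">>>" in YAML: its name, and indented under it one key for each argument. arm_command: Moves the arm, as the interface text tells. Scaled input: -1 to 1 covers 100 cm each way for a shift and 360 degrees each way for a turn. Its arguments: {"type":"object","properties":{"deltas":{"type":"array","items":{"type":"array","items":{"type":"number","minimum":-1,"maximum":1}}},"newtons":{"type":"number"}},"required":["deltas"]}

```bash
mkdir -p pics
cat > h.py <<'E'
import numpy as np, cv2
from rig import env, get_image
def pts(im):
    K=im["camera_matrix"];V=np.array(im["view"]);z=im["range_z"];h,w=z.shape
    u,v=np.meshgrid(np.arange(w),np.arange(h))
    P=np.stack([(u-K[0][2])/K[0][0]*z,-(v-K[1][2])/K[1][1]*z,-z,np.ones_like(z)],-1)
    return (P@np.linalg.inv(V).T)[...,:3]
E
python3 - <<'E'
from h import *
a=get_image("top");b=get_image("scene")
np.savez("a.npz",**{k:a[k] for k in a})
cv2.imwrite("pics/1.png",a["color"]);cv2.imwrite("pics/2.png",b["color"])
P=pts(a);hsv=cv2.cvtColor(a["color"],cv2.COLOR_BGR2HSV)
for n,lo,hi in [("yellow",(22,120,80),(35,255,255)),("red",(0,150,70),(6,255,255)),("red2",(174,150,70),(180,255,255))]:
    m=cv2.inRange(hsv,lo,hi);k,l,s,c=cv2.connectedComponentsWithStats(m)
    for i in range(1,k):
        if s[i,4]>30:
            q=P[(l==i)&(a["range_z"]>0)];print(n,s[i],c[i],np.median(q,0).round(),q.min(0).round(),q.max(0).round())
s=env.get_state();print(s["time_s"],s["eef_pos"],s["tool_rot"],s["contact_force"])
E
```

```text
yellow [192   2  41  15 146] [219.7739726   10.37671233] [883. 150. 789.] [877. 127. 771.] [905. 222. 808.]
yellow [222  37  11   8  43] [227.44186047  40.97674419] [881. 161. 640.] [877. 148. 623.] [889. 175. 660.]
yellow [276 153   6   7  36] [278.22222222 156.        ] [661.  46. 130.] [647.  35.  84.] [674.  56. 138.]
yellow [239 191  16  18 211] [246.33175355 199.26066351] [500. 186.  46.] [465. 153.  24.] [535. 217.  58.]
red [503   0  12  19  93] [509.24731183   9.06451613] [ 905. -607.  686.] [ 898. -616.  654.] [ 935. -586.  691.]
red [40 26 10  7 31] [44.80645161 29.16129032] [909. 664. 706.] [900. 656. 685.] [920. 692. 712.]
red [213  36   9   9  40] [216.7    39.725] [898. 196. 622.] [891. 184. 608.] [908. 208. 629.]
red [499 157   8  17  70] [502.47142857 164.91428571] [ 618. -873.   20.] [ 581. -885.    9.] [ 652. -859.   29.]
red [282 184   7  14  68] [285.23529412 190.17647059] [532.  23.  49.] [506.  11.  32.] [560.  36.  72.]
red2 [30 24 18 22 33] [38.63636364 34.48484848] [842. 621. 798.] [835. 617. 752.] [848. 628. 835.]
0.1 [ 264.72241761 -565.57005312  221.59262265] [-2.80022910e-04 -2.17063466e-01  9.76157005e-01  9.35666262e-04] [-0.31179908 -0.22330771  0.76207533]
```

View pics/1.png

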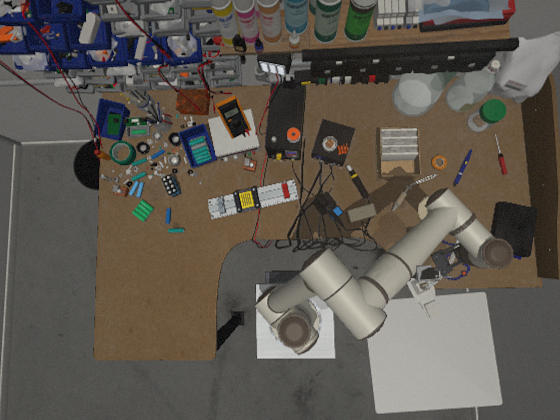

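View pics/2.png

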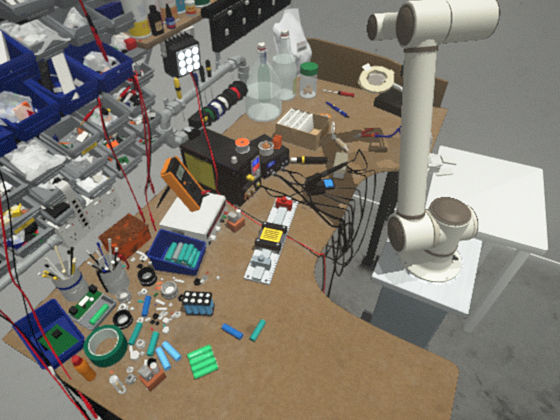

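The top view shows the gauge running from (212,205) to (296,190), with the yellow pad at (246,199), the red stop at (287,190) and the grey stop at its left end. A red wire crosses near (262,190). The scene view agrees. Before moving I'll check heights along the corridor and get the rail axis.

Run:
```python
from h import *
a=dict(np.load("a.npz"));P=pts(a);ok=a["range_z"]>0
X,Y,Z=P[...,0],P[...,1],P[...,2]
for x0 in range(300,800,50):
    print(x0,[int(np.percentile(Z[ok&(X>x0)&(X<x0+50)&(Y>y0)&(Y<y0+50)],98)) if (ok&(X>x0)&(X<x0+50)&(Y>y0)&(Y<y0+50)).any() else -1 for y0 in range(-300,400,50)])
# base plate/gauge: bright pixels with z 5..30 near
c=a["color"].astype(int);m=ok&(c.min(2)>130)&(X>400)&(X<620)&(Y>-60)&(Y<360)&(Z>0)&(Z<60)
q=P[m][:,:2];r=cv2.minAreaRect(q.astype(np.float32));print(m.sum(),r)
f=cv2.fitLine(q.astype(np.float32),cv2.DIST_HUBER,0,.01,.01).ravel();print(f)
cv2.imwrite("pics/3.png",cv2.resize(a["color"][140:240,190:330],None,fx=5,fy=5,interpolation=cv2.INTER_CUBIC))
```

```text
300 [616, 7, 6, 9, 5, 13, 10, 5, 8, 11, 7, 9, 7, 8]
350 [150, 152, 130, 11, 9, 13, 12, 9, 8, 10, 8, 8, 7, 7]
400 [62, 61, 121, 95, 16, 16, 9, 9, 10, 8, 10, 19, 19, 8]
450 [58, 12, 89, 93, 29, 19, 16, 20, 57, 54, 58, 65, 60, 21]
500 [31, 10, 21, 65, 21, 32, 65, 32, 56, 57, 58, 49, 43, 12]
550 [34, 10, 18, 21, 17, 28, 50, 17, 17, 43, 7, 8, 8, 8]
600 [27, 90, 86, 38, 9, 52, 11, 12, 13, 76, 13, 9, 8, 8]
650 [9, 134, 126, 104, 88, 195, 195, 194, 31, 74, 77, 82, 78, 56]
700 [90, 102, 124, 118, 17, 227, 223, 211, 203, 86, 86, 85, 85, 59]
750 [91, 95, 97, 96, 189, 199, 198, 288, 241, 164, 204, 218, 84, 61]
1031 ((504.8943176269531, 164.71405029296875), (86.94507598876953, 378.46685791015625), 11.958796501159668)
[ 2.0369333e-01 -9.7903472e-01  5.0428537e+02  1.5378664e+02]
```

View pics/3.png

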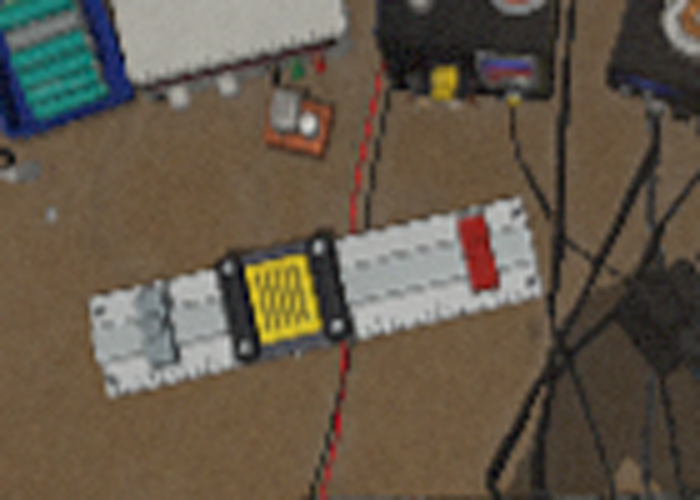

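The crop shows the wire passing under the gauge and the copper block well behind it. The gauge fits 87 x 378 mm (given: 86 x 380), centred at (505,165), with axis direction (0.207,-0.978) towards red. The path is clear below z=200, so I'll go above the pad with the fingers closed.

>>> arm_command:
  deltas:
    - [-0.02, 0.0215, -0.01, 0, 0]
    - [-0.022, 0.0242, -0.01, 0, 0]
    - [-0.022, 0.0242, -0.01, 0, 0]
    - [-0.022, 0.0242, 0, 0, 0]
    - [-0.022, 0.0242, 0, 0, 0]
    - [-0.022, 0.0242, 0, 0, 0]
    - [-0.022, 0.0242, 0, 0, 0]
    - [-0.022, 0.0242, 0, 0, 0]
    - [-0.022, 0.0242, 0, 0, 0]
    - [-0.022, 0.0242, 0, 0, 0]
  newtons: 20

```text
time_s: 0.93
eef_pos: [360.8, -255.2, 252.3]
tool_rot: [-0.0, -0.217, 0.976, 0.0]
contact_force: [0.4, 1.6, 0.2]
gripper_width: 0.325
grasp_force: 0.0
```

>>> arm_command:
  deltas:
    - [-0.022, 0.0242, 0, 0, 0]
    - [-0.022, 0.0242, 0, 0, 0]
    - [-0.022, 0.0242, 0, 0, 0]
    - [-0.022, 0.0242, 0, 0, 0]
    - [-0.022, 0.0242, 0, 0, 0]
    - [-0.022, 0.0242, 0, 0, 0]
    - [-0.022, 0.0242, 0, 0, 0]
    - [-0.022, 0.0242, 0, 0, 0]
    - [-0.022, 0.0242, 0, 0, 0]
    - [-0.022, 0.0242, 0, 0, 0]

```text
time_s: 1.77
eef_pos: [457.4, 57.2, 252.4]
tool_rot: [-0.0, -0.217, 0.976, 0.0]
contact_force: [0.7, -0.9, 0.5]
gripper_width: 0.006
grasp_force: 0.0
```

>>> arm_command:
  deltas:
    - [-0.022, 0.0242, 0, -0.019, 0]
    - [0, 0, 0, -0.019, 0]
    - [0, 0, 0, -0.019, 0]
    - [0, 0, 0, -0.019, 0]
    - [0, 0, 0, -0.019, 0]
    - [0, 0, 0, -0.019, 0]
    - [0, 0, 0, -0.019, 0]
    - [0, 0, 0, -0.019, 0]
    - [0, 0, 0, -0.019, 0]
    - [0, 0, 0, -0.019, 0]

```text
time_s: 2.6
eef_pos: [466.9, 86.7, 252.1]
tool_rot: [0.0, 0.73, -0.683, -0.0]
contact_force: [0.0, 0.2, -0.4]
gripper_width: 0.007
grasp_force: 0.0
```

>>> arm_command:
  deltas:
    - [0, 0, 0, -0.0114, 0]
    - [0, 0, 0, -0.0114, 0]
    - [-0.03, -0.01, 0, 0, 0]
    - [-0.03, -0.01, 0, 0, 0]
    - [-0.03, 0, 0, 0, 0]
    - [0, 0, 0, 0, 0]

```text
time_s: 3.1
eef_pos: [468.4, 182.4, 251.9]
tool_rot: [-0.0, 0.777, -0.63, -0.0]
contact_force: [0.6, -0.7, -0.6]
gripper_width: 0.006
grasp_force: 0.0
```

Run:
```python
from h import *
from scipy.spatial.transform import Rotation as R
s=env.get_state();q=s["tool_rot"];M=R.from_quat([q[1],q[2],q[3],q[0]]).as_matrix();p=np.array(s["eef_pos"]);print(p,M.round(3).tolist())
a=get_image("wrist");cv2.imwrite("pics/4.png",a["color"])
P=pts(a);hsv=cv2.cvtColor(a["color"],cv2.COLOR_BGR2HSV)
for n,lo,hi in [("yellow",(22,120,80),(35,255,255)),("red",(0,150,70),(6,255,255))]:
    m=cv2.inRange(hsv,lo,hi);m=cv2.morphologyEx(m,cv2.MORPH_CLOSE,np.ones((9,9)));k,l,S,c=cv2.connectedComponentsWithStats(m)
    for i in range(1,k):
        if S[i,4]>300:
            w=P[(l==i)&(a["range_z"]>0)];print(n,S[i],np.median(w,0).round(1),cv2.minAreaRect(w[:,:2].astype(np.float32)),"tool",((np.median(w,0)-p)@M).round(1))
```

```text
[468.37949578 182.43760944 251.87169276] [[0.206, -0.979, -0.0], [-0.979, -0.206, 0.0], [-0.001, 0.0, -1.0]]
yellow [ 225  161   59   46 2606] [500.5 185.5  46.6] ((500.85443115234375, 188.26539611816406), (68.79353332519531, 54.713584899902344), 11.84615421295166) tool [  3.7 -32.2 205.3]
red [ 221    6   59   34 1770] [532.5  27.   48.6] ((534.1782836914062, 24.155838012695312), (58.043025970458984, 23.356508255004883), 11.828771591186523) tool [165.4 -30.8 203.2]
red [ 92  68 126  59 387] [633.4 119.7   7.7] ((633.2119140625, 119.02233123779297), (6.263142108917236, 152.01683044433594), 78.19036102294922) tool [  95.5 -148.7  244. ]
red [ 57 108  14  43 313] [706.4 166.7  58.3] ((706.1094970703125, 167.93023681640625), (2.5895071029663086, 42.882179260253906), 11.975764274597168) tool [  64.6 -229.8  193.4]
```

View pics/4.png

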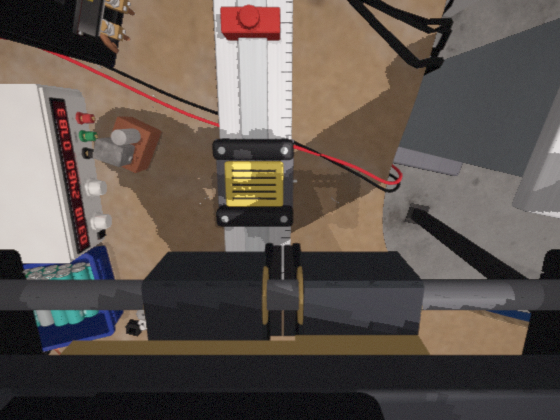

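The wrist view shows the pad at (254,185), measuring 69x55 mm at z=46.6, and the red stop at (250,22), 58x23 mm at z=48.6. Both match the given sizes, and travel comes to about 105 mm. I'll set the tip about 8 mm red-ward of the pad centre and descend.

>>> arm_command:
  deltas:
    - [0.005, -0.0165, 0.02, 0, 0]
    - [0.005, -0.0162, 0.03, 0, 0]
    - [0, 0, 0.035, 0, 0]
    - [0, 0, 0.035, 0, 0]
    - [0, 0, 0.035, 0, 0]
    - [0, 0, 0.025, 0, 0]
    - [0, 0, 0.01, 0, 0]
    - [0, 0, 0.005, 0, 0]
    - [0, 0, 0, 0, 0]
    - [0, 0, 0, 0, 0]

```text
time_s: 3.98
eef_pos: [503.8, 176.2, 58.9]
tool_rot: [-0.001, 0.776, -0.631, 0.001]
contact_force: [-0.2, 0.3, 0.4]
gripper_width: 0.008
grasp_force: 0.0
```

Run:
```python
from h import *
s=env.get_state();print(s["eef_pos"],s["contact_force"])
a=get_image("wrist");cv2.imwrite("pics/5.png",a["color"])
```

```text
[503.76282534 176.24511433  58.93936711] [-0.19883782  0.26834835  0.43703623]
```

View pics/5.png

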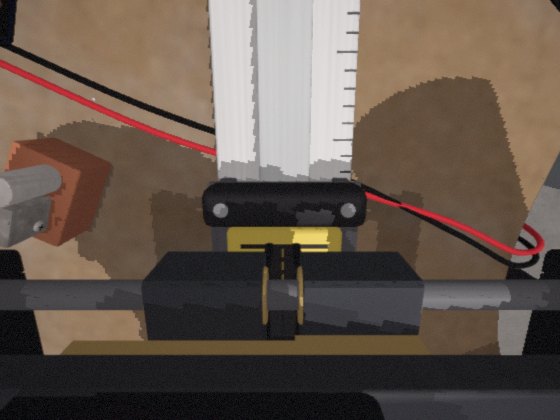

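The close view shows the tip at about (283,245) over the yellow pad, clear of the front shoulder (edge at row 226) and centred across. Pressing now.

>>> arm_command:
  deltas:
    - [-0.002, 0, 0.005, 0, 0]
    - [0, 0, 0.005, 0, 0]
    - [0, 0, 0.001, 0, 0]
    - [0, 0, 0.001, 0, 0]
    - [0, 0, 0, 0, 0]

```text
time_s: 4.45
eef_pos: [502.1, 177.9, 45.7]
tool_rot: [0.0, 0.776, -0.631, -0.0]
contact_force: [-2.0, -0.6, 2.8]
gripper_width: 0.005
grasp_force: 1.4
```

>>> arm_command:
  deltas:
    - [0, 0, 0.001, 0, 0]
    - [0, 0, 0.001, 0, 0]
    - [0, 0, 0, 0, 0]

```text
time_s: 4.7
eef_pos: [502.2, 177.8, 44.1]
tool_rot: [0.0, 0.776, -0.631, 0.0]
contact_force: [-3.2, 1.3, 6.6]
gripper_width: 0.009
grasp_force: 3.4
```

>>> arm_command:
  deltas:
    - [0, 0, 0.001, 0, 0]
    - [0, 0, 0, 0, 0]

```text
time_s: 4.87
eef_pos: [502.2, 177.8, 43.2]
tool_rot: [0.0, 0.776, -0.631, 0.0]
contact_force: [-3.4, 0.3, 7.5]
gripper_width: 0.007
grasp_force: 3.5
```

>>> arm_command:
  deltas:
    - [0, 0, 0.001, 0, 0]
    - [0, 0, 0.0007, 0, 0]
    - [0, 0, 0, 0, 0]
    - [0, 0, 0, 0, 0]

```text
time_s: 5.2
eef_pos: [502.2, 177.8, 41.6]
tool_rot: [0.0, 0.776, -0.631, 0.0]
contact_force: [-2.8, 0.3, 7.5]
gripper_width: 0.005
grasp_force: 3.7
```

The force has levelled off with the pad about 4.4 mm down, so the brake is off. Pushing along the rail.

>>> arm_command:
  deltas:
    - [0.001, 0, 0.0003, 0, 0]
    - [0.002, 0, 0, 0, 0]
    - [0.003, 0, 0, 0, 0]
    - [0.004, 0, 0, 0, 0]
    - [0.004, 0, 0, 0, 0]
    - [0.004, 0, 0, 0, 0]
    - [0.004, 0, 0, 0, 0]
    - [0.003, 0, 0, 0, 0]
    - [0.002, 0, 0, 0, 0]
    - [0, 0, 0, 0, 0]

```text
time_s: 6.03
eef_pos: [507.8, 150.8, 41.4]
tool_rot: [0.0, 0.775, -0.631, 0.0]
contact_force: [-2.9, -1.1, 7.6]
gripper_width: 0.005
grasp_force: 3.7
```

```bash
cat > look.py <<'E'
from h import *
import sys
a=get_image("wrist");P=pts(a);hsv=cv2.cvtColor(a["color"],cv2.COLOR_BGR2HSV)
cv2.imwrite(sys.argv[1],a["color"])
s=env.get_state();print(s["eef_pos"],s["contact_force"])
u=np.array([.207,-.978]);o=np.array([505,165.])
t=(P[...,:2]-o)@u;v=(P[...,:2]-o)@np.array([.978,.207]);ok=a["range_z"]>0
m=ok&(abs(v)<42)&(abs(P[...,2]-52)<4)&(abs(v)>20)&(hsv[...,2]<90)&(t<150);print("shoulder front edge t",np.percentile(t[m],[50,95,99]).round(1))
m=ok&(cv2.inRange(hsv,(0,150,60),(6,255,255))>0)&(abs(v)<35)&(abs(P[...,2]-48)<4)&(t>80)
print("red face t",np.percentile(t[m],[1,5,95,99]).round(1) if m.any() else None)
E
python3 look.py pics/6.png
```

```text
[507.77698549 150.82201658  41.43627569] [-3.24138424 -0.9083727   7.19744769]
shoulder front edge t [46.6 54.4 55. ]
red face t [132.3 132.4 136.6 137. ]
```

View pics/6.png

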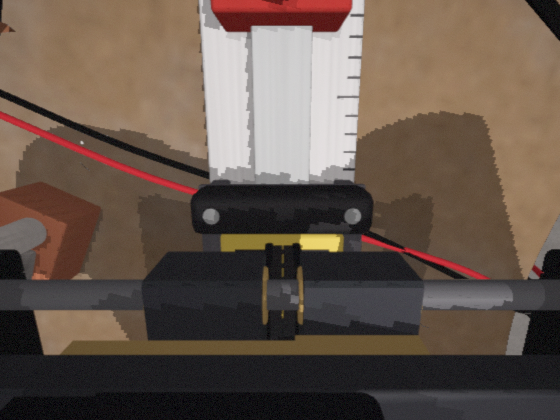

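The slider is moving with the pad: its front edge is at t≈55 and the red face at t≈132 (top of image), so about 77 mm remain.

>>> arm_command:
  deltas:
    - [0.002, 0, 0, 0, 0]
    - [0.004, 0, 0, 0, 0]
    - [0.005, 0, 0, 0, 0]
    - [0.005, 0, 0, 0, 0]
    - [0.005, 0, 0, 0, 0]
    - [0.005, 0, 0, 0, 0]
    - [0.005, 0, 0, 0, 0]
    - [0.005, 0, 0, 0, 0]
    - [0.004, 0, 0, 0, 0]
    - [0.004, 0, 0, 0, 0]

```text
time_s: 6.92
eef_pos: [516.7, 108.0, 41.4]
tool_rot: [-0.0, 0.776, -0.631, 0.0]
contact_force: [-3.1, 0.3, 7.6]
gripper_width: 0.005
grasp_force: 3.7
```

>>> arm_command:
  deltas:
    - [0.004, 0, 0, 0, 0]
    - [0.004, 0, 0, 0, 0]
    - [0.004, 0, 0, 0, 0]
    - [0.004, 0, 0, 0, 0]
    - [0.003, 0, 0, 0, 0]
    - [0.002, 0, 0, 0, 0]
    - [0.002, 0, 0, 0, 0]
    - [0, 0, 0, 0, 0]

```text
time_s: 7.58
eef_pos: [521.4, 85.2, 41.4]
tool_rot: [0.0, 0.776, -0.631, 0.0]
contact_force: [-2.9, 0.0, 7.9]
gripper_width: 0.003
grasp_force: 3.7
```

```bash
python3 look.py pics/7.png
```

```text
[521.39874911  85.2545818   41.43425235] [-2.56885579 -2.16120335  7.36727007]
shoulder front edge t [113.5 121.3 121.9]
red face t [133.5 134.4 155.4 156. ]
```

>>> arm_command:
  deltas:
    - [0.0015, 0, 0, 0, 0]
    - [0.0015, 0, 0, 0, 0]
    - [0.0015, 0, 0, 0, 0]
    - [0.0015, 0, 0, 0, 0]
    - [0.0015, 0, 0, 0, 0]
    - [0.0015, 0, 0, 0, 0]
    - [0, 0, 0, 0, 0]

```text
time_s: 8.22
eef_pos: [523.2, 76.6, 41.4]
tool_rot: [0.0, 0.776, -0.631, 0.0]
contact_force: [-3.4, -1.5, 7.8]
gripper_width: 0.008
grasp_force: 3.7
```

>>> arm_command:
  deltas:
    - [0.001, 0, 0, 0, 0]
    - [0.001, 0, 0, 0, 0]
    - [0.001, 0, 0, 0, 0]
    - [0, 0, 0, 0, 0]

```text
time_s: 8.55
eef_pos: [523.8, 73.7, 41.4]
tool_rot: [0.0, 0.776, -0.631, 0.0]
contact_force: [-3.3, -0.7, 7.3]
gripper_width: 0.006
grasp_force: 3.7
```

```bash
python3 look.py pics/8.png
```

```text
[523.81427741  73.75669855  41.44212933] [-3.1982514  -0.77101192  7.24723327]
shoulder front edge t [125.2 132.9 133.5]
red face t [133.6 134.6 155.9 156.4]
```

View pics/8.png

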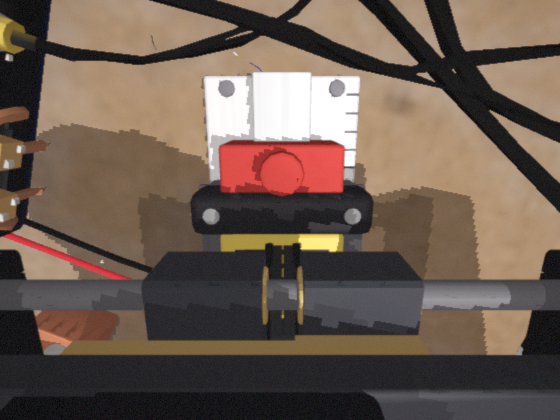

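The shoulder's front edge (row ~188) is nearly at the red block (lower edge at row 192), but there is no stop force yet. I'll creep until the stop resists.

>>> arm_command:
  deltas:
    - [0.0007, 0, 0, 0, 0]
    - [0.0007, 0, 0, 0, 0]
    - [0, 0, 0, 0, 0]

```text
time_s: 8.85
eef_pos: [524.1, 72.4, 41.4]
tool_rot: [0.0, 0.776, -0.631, 0.0]
contact_force: [-2.1, -0.1, 6.6]
gripper_width: 0.005
grasp_force: 3.7
```

>>> arm_command:
  deltas:
    - [0.0007, 0, 0, 0, 0]
    - [0.0007, 0, 0, 0, 0]
    - [0, 0, 0, 0, 0]

```text
time_s: 9.1
eef_pos: [524.4, 71.1, 41.4]
tool_rot: [0.0, 0.776, -0.631, 0.0]
contact_force: [-3.2, -0.2, 7.7]
gripper_width: 0.005
grasp_force: 3.7
```

>>> arm_command:
  deltas:
    - [0.0007, 0, 0, 0, 0]
    - [0.0007, 0, 0, 0, 0]
    - [0, 0, 0, 0, 0]

```text
time_s: 9.35
eef_pos: [524.7, 69.7, 41.4]
tool_rot: [0.0, 0.776, -0.631, 0.0]
contact_force: [-2.9, 0.1, 7.4]
gripper_width: 0.007
grasp_force: 3.7
```

```bash
python3 look.py pics/9.png
```

```text
[524.64753027  69.69883139  41.43865818] [-2.31438582 -0.88318496  6.99131484]
shoulder front edge t [129.2 137.  137.6]
red face t [137.6 138.4 156.1 156.5]
```

Run:
```python
from h import *
a=cv2.imread("pics/8.png");b=cv2.imread("pics/9.png")
o=[cv2.resize(i[120:260,180:385],(390,560*390//800),interpolation=cv2.INTER_CUBIC) for i in (a,b)]
c=get_image("scene");np.savez("c.npz",**c);z=cv2.resize(c["color"][180:300,220:330],(550,600)[:2],interpolation=cv2.INTER_CUBIC)[:320]
cv2.imwrite("pics/10.png",np.vstack([np.hstack(o),np.pad(z,((0,0),(0,230),(0,0)))]))
```

```text
(no output)
```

View pics/10.png

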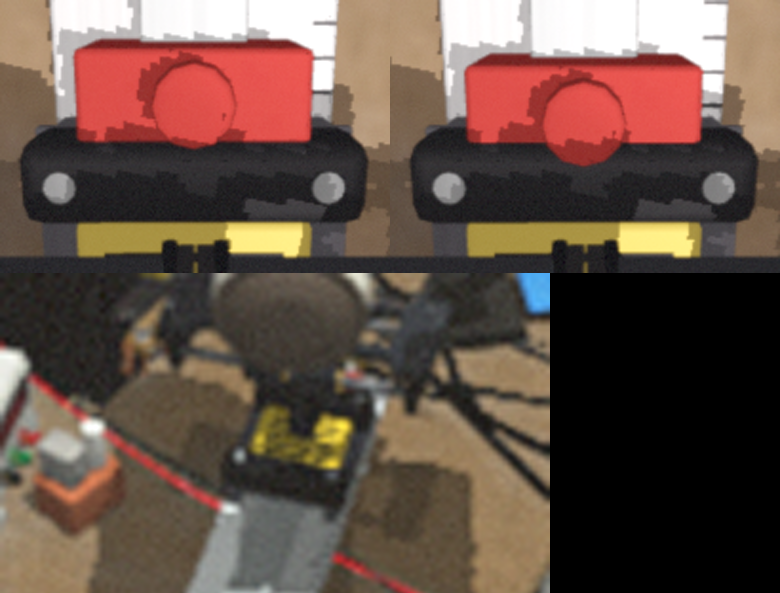

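Pictures 8 and 9 side by side show the shoulder's front line staying fixed relative to the tool while the red block moves towards it, with no stop force. I'll creep on and track row positions numerically to see whether the slider stops while the finger slides on the pad.

```bash
cat > rows.py <<'E'
import cv2,sys
import numpy as np
for f in sys.argv[1:]:
    h=cv2.cvtColor(cv2.imread(f),cv2.COLOR_BGR2HSV)[:,230:255]
    r=np.where((cv2.inRange(h,(0,120,100),(8,255,255))>0).mean(1)>.6)[0]
    y=np.where((cv2.inRange(h,(20,100,60),(36,255,255))>0).mean(1)>.6)[0]
    b=np.where((h[...,2]<70).mean(1)>.6)[0];b=b[(b>150)&(b<240)]
    print(f,"red",r.min(),r.max(),"yellow",y.min(),y.max(),"black",b.min(),b.max())
E
python3 rows.py pics/7.png pics/8.png pics/9.png
python3 - <<'E'
from h import *
a=get_image("wrist");P=pts(a);u=np.array([.207,-.978]);t=(P[...,:2]-[505,165])@u
print("cam t",(np.linalg.inv(a["view"])[:2,3]-[505,165])@u, np.linalg.inv(a["view"])[:3,2])
for c in (206,215,250,355): print(c,[(r,round(float(t[r,c]),1),round(float(P[r,c,2]),1)) for r in range(140,240,5)])
E
```

```text
pics/7.png red 119 169 yellow 234 249 black 185 233
pics/8.png red 141 191 yellow 234 249 black 193 233
pics/9.png red 148 192 yellow 234 250 black 194 233
cam t 172.33449276307994 [ 0.05397779 -0.26594282  0.9624764 ]
206 [(140, 159.5, -0.6), (145, 156.5, -0.4), (150, 153.6, 1.1), (155, 150.6, 1.2), (160, 147.5, 0.6), (165, 144.7, 2.9), (170, 141.2, -0.0), (175, 138.2, 0.9), (180, 135.1, 1.1), (185, 137.8, 30.6), (190, 138.0, 44.5), (195, 136.9, 50.7), (200, 134.8, 52.3), (205, 132.5, 52.6), (210, 130.0, 52.6), (215, 127.8, 53.6), (220, 125.5, 54.2), (225, 122.5, 52.7), (230, 119.7, 52.1), (235, 109.4, 30.7)]
215 [(140, 160.3, 12.1), (145, 157.5, 12.9), (150, 154.7, 12.7), (155, 151.7, 12.1), (160, 149.1, 13.8), (165, 146.0, 12.2), (170, 143.1, 12.7), (175, 140.1, 12.4), (180, 138.2, 18.3), (185, 138.0, 31.8), (190, 138.1, 44.7), (195, 137.0, 51.0), (200, 134.9, 52.4), (205, 132.3, 51.8), (210, 130.1, 53.2), (215, 128.0, 54.2), (220, 125.3, 53.5), (225, 122.4, 52.4), (230, 120.0, 53.0), (235, 109.2, 30.2)]
250 [(140, 160.2, 12.3), (145, 157.3, 11.7), (150, 156.7, 35.5), (155, 155.6, 49.0), (160, 153.2, 48.4), (165, 151.0, 48.9), (170, 148.5, 48.5), (175, 146.2, 48.7), (180, 143.6, 47.9), (185, 141.4, 48.9), (190, 138.9, 48.8), (195, 136.8, 50.3), (200, 134.6, 51.4), (205, 132.1, 51.6), (210, 130.2, 53.5), (215, 127.3, 52.3), (220, 124.8, 52.3), (225, 122.5, 53.0), (230, 119.4, 51.4), (235, 113.0, 41.0)]
355 [(140, 160.0, 11.9), (145, 157.2, 11.9), (150, 154.4, 12.8), (155, 151.4, 11.1), (160, 148.4, 10.4), (165, 144.1, 0.6), (170, 141.1, 1.7), (175, 137.8, 0.1), (180, 134.8, 1.1), (185, 137.7, 31.3), (190, 137.7, 44.3), (195, 136.8, 51.1), (200, 134.7, 52.7), (205, 132.3, 52.8), (210, 129.8, 52.9), (215, 127.4, 53.2), (220, 124.9, 53.0), (225, 122.3, 52.7), (230, 119.6, 52.5), (235, 109.4, 31.4)]
```

The depth data puts the shoulder's front face at t=138 and the red face at t≈132.5, which would be an overlap, yet no resistance shows. I'll make one small creep and watch the force and rows.

>>> arm_command:
  deltas:
    - [0.0007, 0, 0, 0, 0]
    - [0.0007, 0, 0, 0, 0]
    - [0, 0, 0, 0, 0]
    - [0, 0, 0, 0, 0]

```text
time_s: 9.83
eef_pos: [525.0, 68.3, 41.5]
tool_rot: [0.0, 0.776, -0.631, 0.0]
contact_force: [-2.9, -0.2, 7.7]
gripper_width: 0.002
grasp_force: 3.7
```

```bash
cat > ends.py <<'E'
from h import *
import sys
F=[]
for i in range(4):
    a=get_image("wrist");F.append(env.get_state()["contact_force"])
cv2.imwrite(sys.argv[1],a["color"]);P=pts(a);u=np.array([.207,-.978]);t=(P[...,:2]-[505,165])@u;v=(P[...,:2]-[505,165])@np.array([.978,.207]);Z=P[...,2]
ok=a["range_z"]>0;f=np.mean(F,0);print("F along u",f[:2]@u,"F",f.round(2))
m=ok&(abs(v)<20)&(abs(Z-48)<2.5)&(t>139);print("stop top t",np.percentile(t[m],[2,98]))
m=ok&(abs(v)<38)&(Z>10)&(Z<15)&(t>140)&(t<230);print("plate end t",np.percentile(t[m],[98,99.5]))
m=ok&(abs(v)>32)&(abs(v)<42)&(Z>25)&(Z<45)&(t>110);print("slider front face t",np.median(t[m]))
E
python3 ends.py pics/11.png; python3 rows.py pics/11.png
```

```text
F along u -0.6039782881901108 F [-2.79  0.03  7.13]
stop top t [139.48816771 156.34225381]
plate end t [224.07637075 226.09850118]
slider front face t 139.20078528072202
pics/11.png red 151 192 yellow 234 250 black 194 233
```

The slider is still moving freely at 1.4 mm further, with only ~0.6 N of drag and the brake off, so I haven't felt a stop. One more short gentle probe will tell whether there is a hard contact just ahead. If there isn't, I'll bring it back to face contact using the given 62 mm geometry.

>>> arm_command:
  deltas:
    - [0.0007, 0, 0, 0, 0]
    - [0.0007, 0, 0, 0, 0]
    - [0.0007, 0, 0, 0, 0]
    - [0.0007, 0, 0, 0, 0]
    - [0.0007, 0, 0, 0, 0]
    - [0, 0, 0, 0, 0]
    - [0, 0, 0, 0, 0]

```text
time_s: 10.62
eef_pos: [525.7, 64.9, 41.4]
tool_rot: [0.0, 0.776, -0.631, 0.0]
contact_force: [-3.3, -0.5, 7.9]
gripper_width: 0.003
grasp_force: 3.7
```

```bash
python3 ends.py pics/12.png; python3 rows.py pics/12.png
```

```text
F along u -0.04657052793072471 F [-2.53 -0.49  7.03]
stop top t [141.82777783 156.47852842]
plate end t [223.93525413 226.07122913]
slider front face t 115.45303817634739
pics/12.png red 157 192 yellow 234 250 black 194 232
```

There is still no resistance at 142.6, so this stop does not physically hold the slider, and the slider now overlaps the block. I'll bring it back with the pad still down to just short of the face, then approach again.

>>> arm_command:
  deltas:
    - [-0.001, 0, 0, 0, 0]
    - [-0.0015, 0, 0, 0, 0]
    - [-0.002, 0, 0, 0, 0]
    - [-0.002, 0, 0, 0, 0]
    - [-0.002, 0, 0, 0, 0]
    - [-0.002, 0, 0, 0, 0]
    - [-0.0015, 0, 0, 0, 0]
    - [-0.001, 0, 0, 0, 0]
    - [0, 0, 0, 0, 0]
    - [0, 0, 0, 0, 0]

```text
time_s: 11.65
eef_pos: [523.0, 77.6, 41.4]
tool_rot: [0.0, 0.776, -0.631, 0.0]
contact_force: [-2.8, -0.5, 8.7]
gripper_width: 0.006
grasp_force: 3.7
```

```bash
python3 ends.py pics/13.png; python3 rows.py pics/13.png; python3 look.py pics/14.png
```

```text
F along u -0.22417615774313973 F [-2.44 -0.29  7.27]
stop top t [139.50799377 156.53281818]
plate end t [221.78268485 222.74229223]
slider front face t 129.88249738818973
pics/13.png red 134 185 yellow 234 249 black 186 233
[523.02606778  77.61689777  41.44638632] [-2.57221979 -0.409802    7.8643895 ]
shoulder front edge t [121.3 129.  129.7]
red face t [133.  134.1 155.8 156.5]
```

>>> arm_command:
  deltas:
    - [0.0005, 0, 0, 0, 0]
    - [0.0005, 0, 0, 0, 0]
    - [0.0005, 0, 0, 0, 0]
    - [0.0005, 0, 0, 0, 0]
    - [0, 0, 0, 0, 0]
    - [0, 0, 0, 0, 0]

```text
time_s: 12.4
eef_pos: [523.4, 75.7, 41.4]
tool_rot: [0.0, 0.776, -0.631, 0.0]
contact_force: [-3.0, 0.1, 7.3]
gripper_width: 0.004
grasp_force: 3.7
```

```bash
python3 ends.py pics/15.png; python3 rows.py pics/15.png
python3 - <<'E'
from h import *
A=[get_image("wrist") for _ in range(3)]
Ps=np.mean([pts(a) for a in A],0);u=np.array([.207,-.978]);t=(Ps[...,:2]-[505,165])@u
h=cv2.cvtColor(A[0]["color"],cv2.COLOR_BGR2HSV)
for r in range(134,202,2): print(r,t[r,228:240].mean().round(1),Ps[r,228:240,2].mean().round(1),"| side",t[r,205:216].mean().round(1),Ps[r,205:216,2].mean().round(1),h[r,228:240].mean(0).round())
E
```

```text
F along u -0.7769998077529341 F [-2.7   0.22  7.1 ]
stop top t [139.43880173 156.25023138]
plate end t [223.12143046 224.59830784]
slider front face t 131.778431576599
pics/15.png red 137 189 yellow 234 250 black 190 233
134 157.5 12.6 | side 157.4 10.2 [ 75.   6. 183.]
136 156.5 15.7 | side 156.3 10.1 [ 45.  51. 149.]
138 156.6 36.2 | side 155.1 9.3 [  1. 172. 110.]
140 156.3 47.2 | side 154.0 9.3 [  1. 182. 150.]
142 155.4 48.1 | side 152.8 9.2 [  1. 175. 197.]
144 154.6 48.5 | side 151.7 9.1 [  1. 171. 216.]
146 154.0 53.2 | side 150.5 9.3 [  1. 172. 217.]
148 152.7 48.6 | side 149.4 9.1 [  1. 172. 217.]
150 151.8 48.7 | side 148.2 9.2 [  1. 172. 217.]
152 150.9 48.6 | side 147.0 9.0 [  1. 172. 217.]
154 150.0 48.5 | side 145.8 8.2 [  1. 171. 216.]
156 149.0 48.6 | side 144.6 8.2 [  1. 171. 217.]
158 148.6 53.0 | side 143.4 8.2 [  1. 172. 216.]
160 147.2 48.6 | side 143.0 14.1 [  1. 172. 216.]
162 146.2 48.5 | side 141.0 7.9 [  1. 172. 216.]
164 145.9 52.9 | side 139.8 7.8 [  1. 173. 216.]
166 144.3 48.7 | side 138.7 7.9 [  1. 172. 216.]
168 143.4 48.7 | side 137.5 8.0 [  1. 172. 216.]
170 142.4 48.6 | side 136.1 6.9 [  1. 172. 216.]
172 141.5 48.6 | side 134.9 7.1 [  1. 172. 216.]
174 141.2 52.9 | side 133.7 7.3 [  1. 173. 215.]
176 140.3 53.0 | side 132.5 7.1 [  1. 171. 214.]
178 138.6 48.4 | side 131.3 7.0 [  1. 171. 214.]
180 137.6 48.5 | side 130.2 8.0 [  1. 173. 213.]
182 136.7 48.6 | side 129.6 11.0 [  1. 172. 214.]
184 135.7 48.6 | side 131.9 29.3 [  1. 174. 204.]
186 134.7 48.4 | side 131.9 34.6 [  1. 177. 184.]
188 134.6 52.6 | side 131.9 39.5 [  1. 178. 169.]
190 131.9 44.6 | side 131.9 44.8 [119. 146.  75.]
192 132.6 52.4 | side 131.7 48.4 [95. 26. 32.]
194 131.0 49.6 | side 131.0 49.6 [152.  25.  38.]
196 130.4 51.2 | side 130.4 51.2 [134.  16.  44.]
198 129.4 51.4 | side 129.5 51.5 [127.  19.  40.]
200 128.6 51.9 | side 128.6 51.9 [130.  12.  44.]
```

The front is at 131.9 and the red face at about 132.7 ± 0.4. I'll advance 0.7 mm, then lift straight up so the brake grips.

>>> arm_command:
  deltas:
    - [0.0004, 0, 0, 0, 0]
    - [0.0004, 0, 0, 0, 0]
    - [0, 0, 0, 0, 0]
    - [0, 0, 0, 0, 0]
    - [0, 0, 0, 0, 0]

```text
time_s: 13.17
eef_pos: [523.6, 74.9, 41.5]
tool_rot: [0.0, 0.776, -0.631, 0.0]
contact_force: [-2.6, 1.2, 7.4]
gripper_width: 0.006
grasp_force: 3.7
```

>>> arm_command:
  deltas:
    - [0, 0, -0.001, 0, 0]
    - [0, 0, -0.001, 0, 0]
    - [0, 0, -0.001, 0, 0]
    - [0, 0, -0.001, 0, 0]
    - [0, 0, -0.002, 0, 0]
    - [0, 0, -0.004, 0, 0]
    - [0, 0, -0.01, 0, 0]
    - [0, 0, -0.02, 0, 0]
    - [0, 0, -0.02, 0, 0]
    - [0, 0, 0, 0, 0]

```text
time_s: 14.0
eef_pos: [526.5, 76.0, 105.0]
tool_rot: [-0.004, 0.776, -0.631, 0.002]
contact_force: [0.5, 0.7, -0.0]
gripper_width: 0.006
grasp_force: 0.0
```

Run:
```python
from h import *
a=get_image("wrist");cv2.imwrite("pics/16.png",a["color"]);P=pts(a);u=np.array([.207,-.978]);t=(P[...,:2]-[505,165])@u;v=(P[...,:2]-[505,165])@np.array([.978,.207]);Z=P[...,2]
h=cv2.cvtColor(a["color"],cv2.COLOR_BGR2HSV);red=(cv2.inRange(h,(0,120,60),(8,255,255))>0)&(abs(v)<27)
m=red&(abs(Z-48.5)<2)&(t>100);print("red",np.percentile(t[m],[.5,2,98,99.5]))
m=(abs(v)>32)&(abs(v)<43)&(Z>25)&(Z<45)&(t>110)&(t<145);print("front",m.sum(),np.median(t[m]) if m.any() else 0)
m=(abs(v)>32)&(abs(v)<43)&(abs(Z-52)<2)&(t>80)&(t<145);print("shoulder top",np.percentile(t[m],[.5,2,98,99.5]))
y=(cv2.inRange(h,(20,100,60),(36,255,255))>0)&(abs(v)<36)&(t>50)&(t<120)&(Z<50)&(Z>35);print("pad z",np.median(Z[y]),y.sum())
```

```text
red [132.63599286 132.7922415  156.29225119 156.36998502]
front 105 132.53788543222808
shoulder top [112.05193312 112.2902183  131.23838874 131.51310458]
pad z 46.448736725213124 3400
```

View pics/16.png

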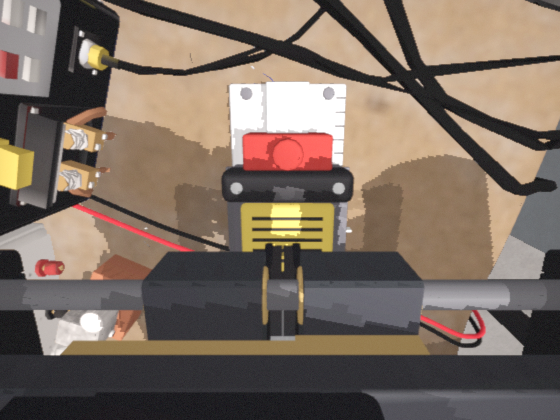

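The view shows the shoulder (row ~170) against the red block and the pad back up at z=46.4. The front face is at t=132.5 and the red face at t=132.6, and the fingers are clear. Handing in.

>>> arm_command:
  deltas:
    - [0, 0, -0.01, 0, 0]
    - [0, 0, 0, 0, 0]
    - [0, 0, 0, 0, 0]
    - [0, 0, 0, 0, 0]

```text
time_s: 14.38
eef_pos: [523.2, 74.9, 110.1]
tool_rot: [0.0, 0.775, -0.631, -0.0]
contact_force: [0.4, 0.3, 0.1]
gripper_width: 0.008
grasp_force: 0.0
```

```bash
python3 -c "
from rig import env
s=env.get_state();print(s['time_s'],s['eef_pos'],s['contact_force'],env.sign_off())"
```

```text
the job is handed in; nothing more can be done
14.3833 [523.1628753   74.94334606 110.06334911] [0.37049315 0.33239706 0.05330303] None
```

I handed in the job with the slider's face on the red stop's face (measured gap about 0.1 mm, pad up, fingers clear), but I never felt the stop: the slider first ran about 10 mm past its face unresisted, pad down, so I drew it back and set the final position from camera measurements.

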